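# Find and hold the heavy side of a tube rotator's wheel

### The arm

A 7-joint arm with a two-finger parallel gripper is mounted at the origin on a cart in front of the work surface, level with it; the furniture and walls round the work are solid. World frame = base frame: x ahead of the robot, y to its left, z up, the work surface at z = 0. Lengths are in mm, angles in degrees, forces in N, time in s.
With the tool pointing down it reaches from about 375 to 925 mm from the base axis. Payload 3.1 kg.
Tool frame: the origin (TCP) lies between the finger pads, 19 mm behind the fingertips; this is the grasp point; z points along the fingers, y is the line along which they close (so a half turn about z gives the same grasp; the last joint's range is limited). The gripper opens to 85 mm and grips with 20 to 120 N. Pads are 22 mm wide; open, the fingers measure 114 mm over their backs; the gripper's body (76 mm by 85 mm) begins 54 mm behind the grasp point. The pads swing forward as they close: fully open they stand 13 mm farther back than shut.
Start: joints at [61.49, 21.939, 2.515, 91.553, -1.026, 66.532, -2.859], TCP at [253.021, -598.735, 249.969] pointing down, gripper open.
Joint ranges: [-149.38, 149.38], [-23.57, 123.04], [-84.95, 90], [0, 143.3], [-89.99, 269.99], [3.08, 112.72], [-163.45, 163.45]. Speed limits (degrees/s): [159.86, 159.86, 180, 180, 180, 180, 180].

### API

Orientations are given as a 3x3 rotation matrix whose columns are the frame's x, y, z axes.
In Python, from bench import ctrl gives the robot as it stands. Calls block until the motion is done:
- ctrl.goto(position, orientation): joint-space move of the TCP to a pose.
- ctrl.line_to(position, attitude=None, max_speed=150): straight line of the TCP; attitude=None keeps the orientation; max_speed is the mean speed in mm/s.
- ctrl.move_j(angles): joint-space move.
- ctrl.set_gripper(opening): opening from 0.0 (shut) to 1.0 (fully open); the grip force is fixed at half the most; returns when the fingers have stopped.
- ctrl.dwell(seconds).
- ctrl.ik(position, orientation): joint angles nearest the present ones, or None.
- ctrl.get_image(name): name is "scene" or "top"; returns a dict with "img" (384x512x3 uint8, blue, green, red), "camera_matrix" (3x3 intrinsics, pixels), "world_from_camera" (4x4, takes a point from camera to world coordinates). Camera axes: x right, y down, z forward; pixel columns grow to the right and rows downward; lengths in mm; the calibration is good to about 2 mm. A picture is of the moment at which its call begins. There is no depth.
A pose or a line that the arm cannot do raises ctrl.PlanningError and nothing moves.
- ctrl.sign_off(): hands the job in; it is judged then, once.
Readings, each from a call of its own:
- ctrl.current_t(): time.
- ctrl.current_joint_pos(): joint angles.
- ctrl.current_qvel(): joint speeds.
- ctrl.current_effort(): joint torques, N m.
- ctrl.current_ee_pos(): TCP position.
- ctrl.current_ee_rot(): TCP orientation.
- ctrl.current_wrist_force(): force on the tool from outside, world axes, zero at the start.
- ctrl.current_torque(): the same for the moment, N m.
- ctrl.current_opening(): opening from 0.0 (shut) to 1.0 (fully open).
- ctrl.current_gripper_force(): force on a finger pad.
Only numpy, scipy, OpenCV 4.12 (cv2) and the standard library are available. Lean on these libraries where they do the work, as an engineer would, in place of code of your own. Each camera call takes 0.05 s, during which the arm holds its last target. There are 200 camera calls.

### The job

The wheel of the tube rotator is loaded out of balance, and which side is heavy cannot be seen. Turn the wheel by hand and let it go to find its heavy side by the way it runs, then finish with the wheel gripped, holding it still with the heavy side straight down, so that I can fit a counterweight at the top. Leave everything else on the bench where it is.

Things in the scene. Friction and masses are not known exactly. Their poses are not given: they have to be found in the camera images.
- rotator: Tube rotator (bench mixer), fixed to the bench: grey foot 250 x 130 mm, 19 mm high, and behind the wheel a white motor housing 100 mm wide, its top 167 mm above the bench. Origin: underside of the foot, on the bench; x axis level along the axle, from the wheel into the housing (roughly away from the robot), z up. Foot from x = -150 to +100 mm, housing from x = -15 to +100 mm.
- wheel_centre (a point): Centre of the wheel on its level axle: 60 mm in front of the rotator's origin (its -x side), 130 mm above the bench; axes as the rotator's, does not turn. The axle drags: left alone, the wheel stays put while the heavy side is near the top or the bottom. The drag is about 0.6 N at the rim, the pull of the heavy side there at most 0.9 to 1.9 N. No stops either way.
- wheel: Upright aluminium disc, 200 mm across, 10 mm thick. Origin: its centre, mid-thickness; x axis along the axle into the housing; z axis to the empty clip. On its front are 8 clips at 45 degrees, 7 with a white capped vial lying radially, 21 to 70 mm from the centre, standing 16 mm off the disc. Vials look alike but weigh unlike: one side of the wheel is heavy, in an unknown direction.
- rim_top (a point): Highest point of the wheel's rim, mid-thickness, 230 mm above the bench; does not turn with the wheel. Outside 76 mm radius the disc is bare on both faces and may be pinched there, one finger in front, one behind, tool pointing at the axle from above or tilted sideways; 40 mm are free between disc and housing.
- empty_clip (a point): The one clip without a vial, 43 mm from the wheel's centre; turns with the wheel. Only a reference mark: it tells nothing of the load. Let go with the heavy side well out to one side, the wheel runs down in 1 to 4 s without swinging through and stops short, the heavy side about 20 to 45 degrees from straight down on the side it came from; from the other side it stops as far short on that side.
- beaker: Clear beaker, 52 mm wide, 69 mm high, standing near the rotator; bystander. Origin: centre of its underside.
- timer: Bench timer, 48 x 66 mm, 52 mm high, near the rotator; bystander. Origin: centre of its underside.
- forceps: Steel forceps, 130 mm long along y, 9 mm high, lying near the rotator; bystander. Origin: centre of its underside.
- specimen_cup: Lidded specimen cup, 62 mm wide, 68 mm high, on the left; bystander. Origin: centre of its underside.
- slides_box: Carton, 66 x 121 mm, 76 mm high, on the right; bystander. Origin: centre of its underside.
- ethanol_bottle: Plastic bottle, 68 mm wide, 158 mm high, on the right at the back; bystander. Origin: centre of its underside.

How it is judged:
By the outcome, as a careful person would: the job done as asked, in the order asked, and still so for the second after the job is handed in, while the arm keeps its last pose, push and grip.
It also fails if it takes over 67 s, if anything falls off the work surface, if the arm or the gripper's body presses on something with over 40 N, if the wrist force passes 120 N, or if a joint passes its speed limit or range.

## Working session

There is one attempt and no reset: what is moved stays moved. The work goes in short steps, each a Python script; the robot and the scene stay as the last script left them, time stands still between calls to the robot, and variables do not carry over. Pictures are saved under pics/ and viewed, at most 10 in all, crops included, and the job is handed in when it is done.

```bash
ls; mkdir -p pics; python3 - <<'E'
from bench import ctrl
import cv2,numpy as np
np.set_printoptions(precision=3,suppress=True)
for n in("scene","top"):
    d=ctrl.get_image(n);cv2.imwrite(f"pics/{n}0.png",d["img"]);print(n,d["camera_matrix"],d["world_from_camera"])
print(ctrl.current_t(),ctrl.current_ee_rot())
E
```

```text
pics
scene [[407.753   0.    253.189]
 [  0.    407.753 201.542]
 [  0.      0.      1.   ]] [[   0.445   -0.636    0.631 -366.745]
 [  -0.896   -0.308    0.321 -466.825]
 [  -0.01    -0.708   -0.707 1160.72 ]
 [   0.       0.       0.       1.   ]]
top [[477.332   0.    256.616]
 [  0.    477.332 190.614]
 [  0.      0.      1.   ]] [[  -0.021   -0.995    0.094  400.75 ]
 [  -1.       0.02    -0.008   -0.847]
 [   0.006   -0.094   -0.996 1665.233]
 [   0.       0.       0.       1.   ]]
0.1 [[ 0.921  0.389 -0.001]
 [ 0.389 -0.921  0.002]
 [-0.    -0.002 -1.   ]]
```

View pics/scene0.png

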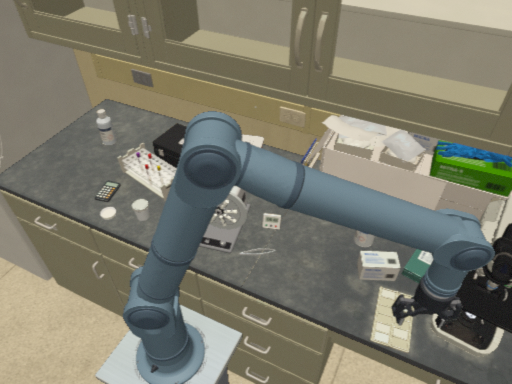

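View pics/top0.png

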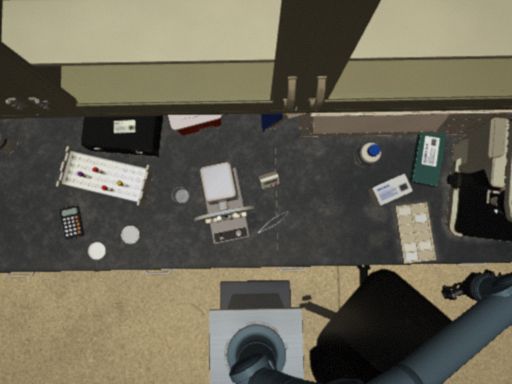

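The scene view is blocked by the arm. The top view shows the rotator: housing at (218,183), wheel seen edge-on at (222,214), foot front at (231,237).

```bash
python3 - <<'E'
import cv2
i=cv2.imread("pics/top0.png")[150:260,160:300]
cv2.imwrite("pics/c1.png",cv2.resize(i,None,fx=5.4,fy=5.4,interpolation=cv2.INTER_CUBIC))
E
```

```text
(no output)
```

View pics/c1.png

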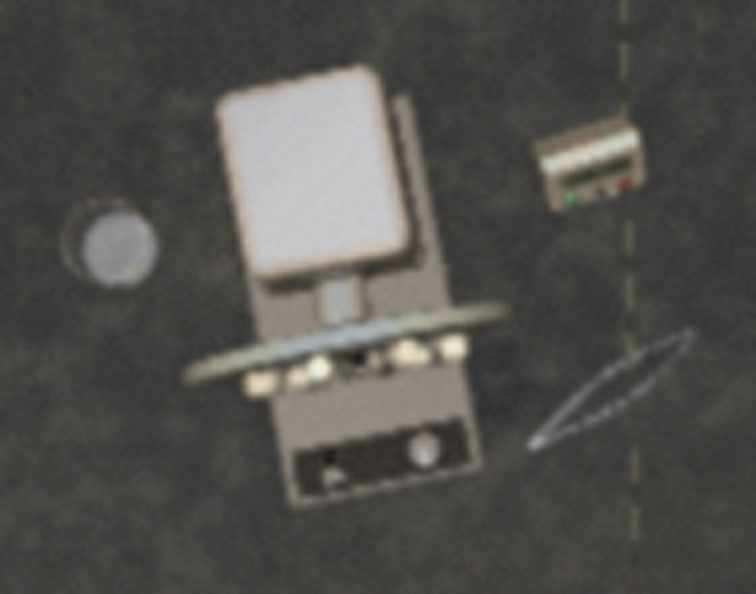

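The crop shows the wheel rim ends at crop px (185,375) and (508,312), foot front corners at (292,505) and (482,467), and housing top corners at about (217,100), (378,66), (410,250), (255,278). Next I'll convert these to world coordinates.

```bash
cat > h.py <<'E'
from bench import ctrl
import cv2,numpy as np
np.set_printoptions(precision=3,suppress=True)
def pix2plane(d,uv,z):
    K,T=d["camera_matrix"],d["world_from_camera"]
    r=T[:3,:3]@np.linalg.solve(K,[*uv,1]);return T[:3,3]+r*(z-T[2,3])/r[2]
def proj(d,P):
    K,T=d["camera_matrix"],d["world_from_camera"]
    c=(np.atleast_2d(P)-T[:3,3])@T[:3,:3];p=c@K.T;return p[:,:2]/p[:,2:]
E
python3 - <<'E'
from h import *
d=ctrl.get_image("top")
f=lambda u,v,z:pix2plane(d,((u+.5)/5.4-.5+160,(v+.5)/5.4-.5+150),z)
L,R=f(185,375,130),f(508,312,130)
print(L,R,(L+R)/2,np.linalg.norm(L-R),"axle yaw from rim",np.degrees(np.arctan2(*(L-R)[:2]*[-1,1]))-90)
a,b=f(292,505,19),f(482,467,19);print(a,b,np.linalg.norm(a-b))
H=[f(*p,167) for p in((217,100),(378,66),(410,250),(255,278))];print(np.array(H),np.mean(H,0))
for v in (H[0]-H[3],H[1]-H[2],H[0]-H[1],a-b,L-R):print(np.degrees(np.arctan2(v[1],v[0])),np.linalg.norm(v))
E
```

```text
[457.712 189.605 130.   ] [491.319  -3.098 130.   ] [474.515  93.253 130.   ] 195.61228474776144 axle yaw from rim -80.10719655112155
[378.05  136.225  19.   ] [399.57   15.236  19.   ] 122.88807556112432
[[616.925 164.958 167.   ]
 [635.204  70.356 167.   ]
 [526.473  53.361 167.   ]
 [511.925 143.836 167.   ]] [572.632 108.127 167.   ]
11.373895245900606 107.1036011703468
8.883667131751857 110.05100372490213
100.93620356185544 96.35173695059433
100.08576777861937 122.88807556112432
99.89280344887845 195.61228474776144
```

```bash
cat >> h.py <<'E'
C=np.array([475.7,92.5,130.]);yaw=np.radians(10.1)
A=np.array([np.cos(yaw),np.sin(yaw),0]);S=np.array([-np.sin(yaw),np.cos(yaw),0]);Z=np.array([0,0,1.])
SG=1
def pose(t,r=98,sg=None):   # t: tilt in degrees, + to robot's left
    t=np.radians(t);u=np.cos(t)*Z+np.sin(t)*S;y=(sg or SG)*A;z=-u
    return C+r*u,np.column_stack([np.cross(y,z),y,z])
E
python3 - <<'E'
from h import *
for sg in(1,-1):
    for t,r in [(0,200)]+[(t,98) for t in range(-75,76,15)]:
        q=ctrl.ik(*pose(t,r,sg));print(sg,t,r,None if q is None else np.array(q).round(0))
E
```

```text
1 0 200 [ 29.   3. -46. 106.   2.  72.  -7.]
1 -75 98 [ 49.  48. -32. 102. -38.  83.  49.]
1 -60 98 [ 48.  37. -33. 106. -34.  76.  44.]
1 -45 98 [ 45.  26. -36. 109. -29.  69.  35.]
1 -30 98 [ 38.  16. -34. 112. -22.  64.  25.]
1 -15 98 [ 31.  10. -37. 113. -10.  60.   9.]
1 0 98 [ 28.  10. -47. 113.   8.  60. -12.]
1 15 98 [ 27.  17. -62. 112.  31.  69. -38.]
1 30 98 [ 17.  28. -66. 110.  48.  86. -57.]
1 45 98 [ -5.  32. -50. 108.  52.  95. -65.]
1 60 98 [-14.  43. -47. 104.  59. 108. -73.]
1 75 98 [-36.  46. -22. 101.  54. 109. -73.]
-1 0 200 [-102.  -20.   74.  110.   20.   76.  157.]
-1 -75 98 [  21.   43.    4.  104.  -55.   96. -116.]
-1 -60 98 [  20.   32.    2.  107.  -49.   85. -123.]
-1 -45 98 [  18.   22.   -3.  110.  -40.   75. -134.]
-1 -30 98 [  15.   14.   -9.  113.  -29.   66. -149.]
-1 -15 98 [ -71.   24.   81.  117.  -40.   70. -142.]
-1 0 98 [ 47.  17. -70. 113.  18.  63. 159.]
-1 15 98 [ 34.  21. -71. 112.  35.  72. 139.]
-1 30 98 [ 20.  32. -71. 110.  51.  89. 121.]
-1 45 98 [  8.  46. -71. 107.  62. 108. 108.]
-1 60 98 [-14.  43. -47. 104.  59. 108. 107.]
-1 75 98 [-36.  46. -22. 101.  54. 109. 107.]
```

```bash
python3 - <<'E'
from h import *
ctrl.move_j([-17,5,2.5,105,-1,70,-2.9])
print(ctrl.current_t(),ctrl.current_ee_pos(),ctrl.current_ee_rot())
for t,r in [(0,150)]+[(t,98) for t in range(-75,76,15)]:
    q=ctrl.ik(*pose(t,r));print(t,r,None if q is None else np.array(q).round(0))
d=ctrl.get_image("scene");u=proj(d,C)[0].astype(int);print(u)
i=d["img"];cv2.imwrite("pics/s1.png",i);c=i[u[1]-50:u[1]+50,u[0]-65:u[0]+65]
cv2.imwrite("pics/s1c.png",cv2.resize(c,None,fx=6,fy=6,interpolation=cv2.INTER_CUBIC))
E
```

```text
2.775 [512.599  93.842 311.891] [[-0.193  0.981 -0.003]
 [ 0.981  0.193  0.012]
 [ 0.012 -0.001 -1.   ]]
0 150 [-18.   2.   2. 112.  -0.  66.  -6.]
-75 98 [ 10.  45.  18. 104. -60. 102.  69.]
-60 98 [  7.  33.  17. 108. -54.  90.  61.]
-45 98 [  4.  22.  13. 111. -45.  78.  50.]
-30 98 [ -2.  13.  10. 114. -33.  68.  35.]
-15 98 [ -9.   7.   6. 115. -18.  61.  16.]
0 98 [-18.   5.   2. 115.  -0.  60.  -6.]
15 98 [-26.   8.  -2. 114.  16.  64. -26.]
30 98 [-33.  14.  -6. 112.  29.  72. -42.]
45 98 [-38.  23.  -9. 109.  38.  82. -54.]
60 98 [-41.  33. -11. 106.  45.  93. -63.]
75 98 [-43.  45. -13. 101.  51. 105. -70.]
[220 207]
```

View pics/s1c.png

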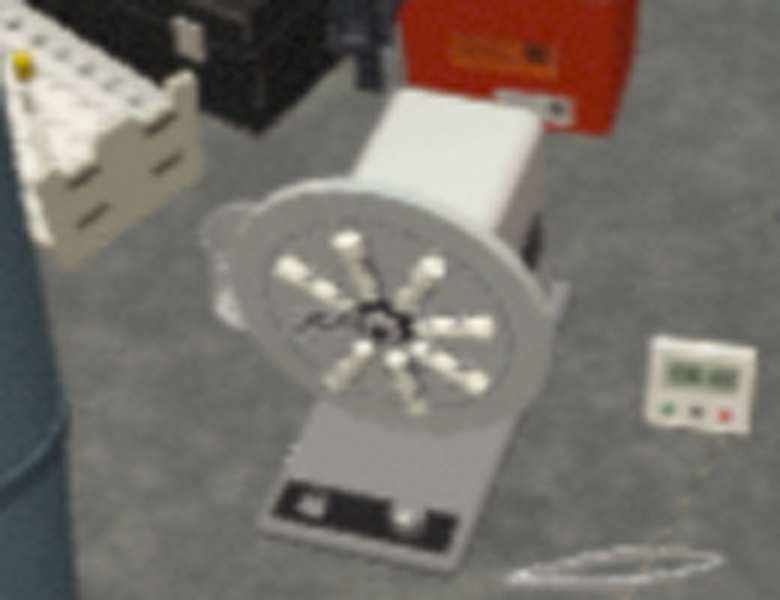

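The view is unobstructed. The disc centre is at crop px (394,307), which is scene px (220.7,208.2). C projects to (220,207), so the two views agree. The empty clip is on the left, at crop px (312,322). Next, an angle-measuring helper.

```bash
cat >> h.py <<'E'
from scipy.optimize import least_squares
def rect(d,off=14,n=200,R=110):   # face seen from the front: column to the right = robot's right (-S), up = Z
    g=np.array([[-R,-R],[R,-R],[R,R],[-R,R]],float)
    P=np.array([C-off*A-x*S-y*Z for x,y in g]);src=proj(d,P).astype(np.float32)
    dst=np.float32([[0,0],[n,0],[n,n],[0,n]])
    return cv2.warpPerspective(d["img"],cv2.getPerspectiveTransform(src,dst),(n,n),flags=cv2.INTER_CUBIC)
ph=np.radians(np.arange(0,360,1.));rr=np.arange(30,68,2.)
def prof(d,off=14,c=(0,0)):
    u=np.cos(ph)[:,None,None]*Z+np.sin(ph)[:,None,None]*S
    P=C-off*A+c[0]*S+c[1]*Z+u*rr[None,:,None]
    uv=proj(d,P.reshape(-1,3)).astype(np.float32).reshape(len(ph),-1,2)
    b=cv2.remap(cv2.GaussianBlur(d["img"],(0,0),.5).astype(np.float32)[...,0],uv[...,0],uv[...,1],cv2.INTER_LINEAR)
    return b.mean(1)
def angle(d=None):   # empty clip direction, degrees from up, + towards robot's left; quality; margin
    d=d or ctrl.get_image("scene");best=None
    for dx in range(-6,7,2):
        for dz in range(-6,7,2):
            p=prof(d,c=(dx,dz));F=np.sum(p*np.exp(8j*ph))
            if best is None or abs(F)>best[0]:best=(abs(F),np.degrees(np.angle(F))/8,p,(dx,dz))
    _,a,p,c=best
    k=[np.mean([p[int(round(a+45*i+e))%360] for e in range(-6,7)])-np.mean([p[int(round(a+45*i+22.5*s+e))%360] for e in range(-3,4) for s in(-1,1)]) for i in range(8)]
    s=np.argsort(k);return ((a+45*s[0]+180)%360-180),k[s[1]]-k[s[0]],c
E
python3 - <<'E'
from h import *
d=ctrl.get_image("scene");print(angle(d))
r=rect(d);cv2.imwrite("pics/r1.png",cv2.resize(r,(500,500)))
E
```

```text
(np.float64(104.21635905473846), np.float32(38.35485), (4, -2))
```

View pics/r1.png

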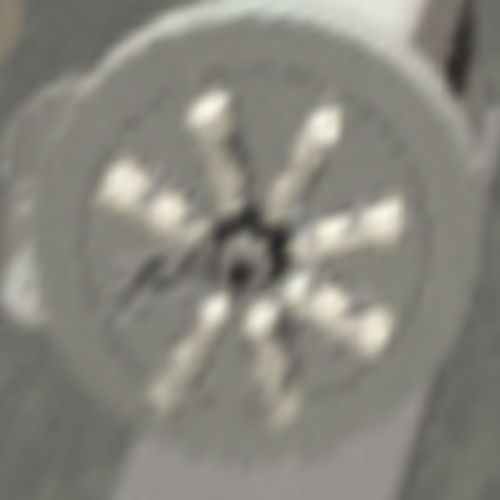

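The rectified face shows the empty clip at (135,285), left and slightly down, which matches the measured 104°. Now grip at a −40° tilt.

```bash
cat >> h.py <<'E'
def arc(t0,t1,step=15,speed=120,r=98):
    n=max(1,int(np.ceil(abs(t1-t0)/step)))
    for t in np.linspace(t0,t1,n+1)[1:]: ctrl.line_to(*pose(t,r),max_speed=speed)
def st(m=""):
    print(m,"t%.2f"%ctrl.current_t(),"F",np.array(ctrl.current_wrist_force()),"open %.3f"%ctrl.current_opening(),"grip",ctrl.current_gripper_force(),"e",np.array(ctrl.current_ee_pos()))
E
python3 - <<'E'
from h import *
ctrl.goto(*pose(-40,155));st()
ctrl.set_gripper(.5);st()
ctrl.line_to(*pose(-40,98)); st("in")
ctrl.set_gripper(0);ctrl.dwell(.1);st("closed");print(pose(-40)[0])
f=np.array(ctrl.current_wrist_force());print("axial",f@A)
print(angle())
E
```

```text
t3.68 F [0.134 1.641 0.021] open 1.003 grip 0.0 e [493.495  -4.716 249.054]
 t4.17 F [-0.221 -0.264 -0.185] open 0.500 grip 0.0 e [493.228  -5.018 249.023]
in t4.71 F [-0.031  0.947  0.632] open 0.502 grip 0.0 e [486.823  30.272 205.126]
closed t5.21 F [-6.295 -4.272  4.478] open 0.104 grip 60.14221429824829 e [484.763  28.42  205.841]
[486.747  30.483 205.072]
axial -6.946976831605639
(np.float64(103.88389264008134), np.float32(34.765114), (4, -2))
```

```bash
echo 'C=C-2.2*A' >> h.py; python3 - <<'E'
from h import *
arc(-40,45);st("turned");a0=angle();print("held",a0)
ctrl.set_gripper(.5);st("rel")
h=[]
for i in range(10):
    d=ctrl.get_image("scene");h.append((ctrl.current_t(),d));ctrl.dwell(.25)
ctrl.line_to(pose(45,150)[0],max_speed=200);h.append((ctrl.current_t(),ctrl.get_image("scene")))
for t,d in h:print("%.2f"%t,angle(d))
st()
E
```

```text
turned t7.76 F [-6.373  6.455  3.693] open 0.100 grip 63.402897119522095 e [459.848 163.943 197.859]
held (np.float64(-167.97992165902872), np.float32(45.729958), (2, 0))
rel t8.23 F [-0.472  0.012 -0.309] open 0.497 grip 0.0 e [461.73  159.293 199.323]
8.28 (np.float64(-125.84823187463098), np.float32(26.457207), (2, 0))
8.58 (np.float64(-110.86013756601187), np.float32(37.41796), (2, 0))
8.88 (np.float64(-106.5777947160048), np.float32(30.616585), (2, 0))
9.18 (np.float64(-105.13621535748837), np.float32(30.369293), (2, 0))
9.48 (np.float64(-105.13048268056048), np.float32(29.669884), (2, 0))
9.78 (np.float64(-104.7960192351926), np.float32(31.150375), (2, 0))
10.08 (np.float64(-104.8513812596284), np.float32(31.315125), (2, 0))
10.38 (np.float64(-104.82178239185436), np.float32(31.390808), (2, 0))
10.68 (np.float64(-104.83142185878), np.float32(31.197815), (2, 0))
10.98 (np.float64(-104.82131765113598), np.float32(31.011932), (2, 0))
11.64 (np.float64(-104.81789221446962), np.float32(30.869942), (2, 0))
 t11.69 F [-0.768  0.301 -0.33 ] open 0.499 grip 0.0 e [454.793 195.608 235.528]
```

```bash
python3 - <<'E'
from h import *
ctrl.goto(*pose(0,170));ctrl.goto(*pose(-57,150));st()
ctrl.line_to(*pose(-57,98));b0=angle();ctrl.set_gripper(0);ctrl.dwell(.1);st("closed");print(b0,angle())
arc(-57,58);ctrl.dwell(.1);st("turned");print("held",angle())
ctrl.set_gripper(.5);st("rel")
h=[]
for i in range(9):
    d=ctrl.get_image("scene");h.append((ctrl.current_t(),d));ctrl.dwell(.3)
for t,d in h:print("%.2f"%t,angle(d))
E
```

```text
t13.59 F [-0.652 -0.473  0.211] open 0.494 grip 0.0 e [495.574 -28.787 210.873]
closed t14.64 F [-1.521 -5.02   3.863] open 0.102 grip 60.13339161872864 e [488.      9.907 183.88 ]
(np.float64(-105.85867194405773), np.float32(30.840485), (2, 0)) (np.float64(-105.23134071464483), np.float32(33.594025), (2, 0))
turned t18.14 F [-6.442  6.9    4.589] open 0.099 grip 64.5011043548584 e [457.794 175.446 181.63 ]
held (np.float64(10.6498230204121), np.float32(40.628517), (4, 0))
rel t18.62 F [-0.077 -0.647  0.357] open 0.498 grip 0.0 e [459.263 172.885 182.114]
18.67 (np.float64(-33.82119317355563), np.float32(43.41263), (4, 0))
19.02 (np.float64(-51.734879557661316), np.float32(37.97017), (4, 0))
19.37 (np.float64(-56.60517381658741), np.float32(42.67856), (2, 0))
19.72 (np.float64(-57.57497224264699), np.float32(42.36122), (2, 0))
20.07 (np.float64(-57.68838614053038), np.float32(42.16369), (2, 0))
20.42 (np.float64(-57.69704422582873), np.float32(40.450943), (2, 0))
20.77 (np.float64(-57.58175917655558), np.float32(38.83452), (4, 0))
21.12 (np.float64(-57.5275652018633), np.float32(37.994865), (4, 0))
21.47 (np.float64(-57.51434322053137), np.float32(38.745552), (4, 0))
```

Stops are at −104.8° and −57.6°, so the heavy side is 23.6° off each time. The heavy side is straight down when the empty clip is at −81.2°. I'll grip from the side so the top stays free.

```bash
python3 - <<'E'
from h import *
T=-81.2
arc(58,75);ctrl.set_gripper(0);ctrl.dwell(.2);st("closed");a=angle()[0];print(a)
t=75+T-a;arc(75,t);ctrl.dwell(.3)
for _ in range(2):
    a=angle()[0];st("t=%.1f a=%.1f"%(t,a))
    if abs(T-a)>.7: arc(t,t+T-a);t+=T-a;ctrl.dwell(.3)
d=ctrl.get_image("scene");print(angle(d))
u=proj(d,C)[0].astype(int);cv2.imwrite("pics/f.png",cv2.resize(d["img"][u[1]-60:u[1]+50,u[0]-70:u[0]+70],None,fx=5,fy=5))
E
```

```text
closed t22.96 F [-5.082  0.268  3.806] open 0.102 grip 60.010725259780884 e [456.04  184.627 156.751]
-57.308042116653326
t=51.1 a=-81.3 t24.07 F [-4.503  0.151  5.429] open 0.101 grip 60.31181752681732 e [459.476 166.095 192.39 ]
t=51.1 a=-81.3 t24.12 F [-5.572 -0.513  5.072] open 0.099 grip 60.31599283218384 e [459.464 166.102 192.348]
(np.float64(-81.30851344013092), np.float32(30.011635), (4, 0))
```

View pics/f.png

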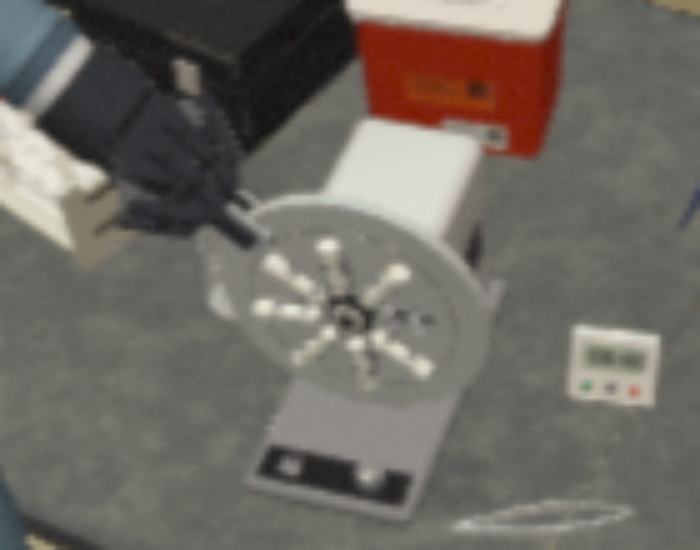

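The picture shows the wheel pinched at upper left, around (255,235). The empty clip is on the right at (410,318), matching −81°. The timer, forceps and beaker are undisturbed.

```bash
python3 -c "
from bench import ctrl
print(ctrl.sign_off())"
```

```text
the job is handed in; nothing more can be done
None
```

I found the heavy side by letting the wheel run down once from each side, and handed the job in with the wheel gripped at its upper-left rim, the heavy side straight down by my estimate (midway between the two stops, 23.6° from each), and the top left free for your counterweight.

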